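# Touch-check and log the red-lidded sample

### The job

Do the touch-and-log check for the red-lidded sample jar: with the fingertips, touch the top of its lid gently, then press the green key in front of that same jar all the way down, let the key come up again and withdraw. Nothing is grasped or lifted: every jar stays standing where it is, and the other two jars and the other two keys are left alone.

Things in the scene. Friction and masses are not known exactly. Their poses are not given: they have to be found in the camera images.
- log_rail: Fixed aluminium plate, 165 (its x) x 300 (its y) mm, top 12 mm above the table, turned up to 20 degrees. Origin: centre of its underside; x points away from the robot. Three black rubber pads (tops at z = 14 mm) at x = +35, y = +95, 0, -95 mm, a jar on each. Each pad's own green key lies 80 mm in front of it (x = -45 mm, same y), joined to it by a blue line.
- red_jar: White plastic sample jar with a RED screw lid, loose, about 80 g: 58 mm tall, body 44 mm and lid 48 mm across, lid top flat. Origin: centre of its underside (14 mm above the table), z up. Stands on one of the three pads; which one varies.
- blue_jar: White plastic sample jar with a BLUE screw lid, loose: 58 mm tall, lid 52 mm across. Origin: centre of its underside. On another pad; leave alone.
- white_jar: White plastic sample jar with a WHITE screw lid, loose: 64 mm tall, lid 48 mm across. Origin: centre of its underside. On the remaining pad; leave alone.
- key0_top (a point): Centre of the top face of the left (rail y = +95 mm) green round push key, 28 mm across, in a black housing on the rail; the top is 34 mm above the table when up. The key belongs to the jar 80 mm behind it.
- key0 (a joint): Travel of the left (rail y = +95 mm) key in m: 0 up, 0.006 fully down. Pressed straight down; a spring, about 5 N at full travel, brings it up again.
- key1_top (a point): Centre of the top face of the middle (rail y = 0) green round push key, 28 mm across, in a black housing on the rail; the top is 34 mm above the table when up. The key belongs to the jar 80 mm behind it.
- key1 (a joint): Travel of the middle (rail y = 0) key in m: 0 up, 0.006 fully down. Pressed straight down; a spring, about 5 N at full travel, brings it up again.
- key2_top (a point): Centre of the top face of the right (rail y = -95 mm) green round push key, 28 mm across, in a black housing on the rail; the top is 34 mm above the table when up. The key belongs to the jar 80 mm behind it.
- key2 (a joint): Travel of the right (rail y = -95 mm) key in m: 0 up, 0.006 fully down. Pressed straight down; a spring, about 5 N at full travel, brings it up again.
Not all that is in view belongs to the job. There is more than one size of the red_jar; the job needs the middle-sized.

How it is judged:
By the outcome, as a careful person would: the job done as asked, in the order asked, and still so for the second after the job is handed in, with the robot touching nothing.
It also fails if it takes over 38 s, if anything falls off the work surface, if the arm or the gripper's body presses on something with over 40 N, if the wrist force passes 120 N, or if a joint passes its speed limit or range.

### The arm

A 6-joint arm with a two-finger parallel gripper is mounted at the origin on a cart in front of the work surface, level with it; the furniture and walls round the work are solid. World frame = base frame: x ahead of the robot, y to its left, z up, the work surface at z = 0. Lengths are in mm, angles in rad, forces in N, time in s.
With the tool pointing down it reaches from about 350 to 875 mm from the base axis. Payload 4.2 kg.
Tool frame: the origin (TCP) lies midway between the tips of the shut fingers; the grasp point (between the pads) lies 19 mm behind it (arm.hold_point_z is the distance from the TCP to the grasp point, in mm); z points along the fingers, y is the line along which they close (so a half turn about z gives the same grasp; the last joint's range is limited). The gripper opens to 85 mm and grips with 20 to 120 N. Pads are 22 mm wide; open, the fingers measure 114 mm over their backs; the gripper's body (76 mm by 85 mm) begins 54 mm behind the grasp point. The pads swing forward as they close: fully open they stand 13 mm farther back than shut.
Start: joints at [1.511, 0.385, 0.008, 0, -1.194, -0.259], TCP at [195.859, 593.497, 231.312] pointing down, gripper open.
Joint ranges: [-3.14, 3.14], [-1.21, 2.06], [-1.07, 1.41], [-3.16, 2.05], [-2.99, -0.16], [-3.1, 3.1]. Speed limits (rad/s): [2.79, 2.79, 3.14, 3.14, 3.14, 3.14].

### API

Orientations are given as a unit quaternion [x, y, z, w].
In Python, from bench import arm, vision gives the robot as it stands. The module is installed in compiled form; this text tells all that it offers.
- The arm moves only by the tool servo_tool, never from a script. Its argument "plan" is a list of rows, each a list of 7 numbers: the shift along the world's x, y, z each as a share of 300 mm, from -1 to 1, then the turn, a rotation vector about the world's x, y, z each as a share of 2 rad, from -1 to 1, then the opening, from 0 (shut) to 1 (fully open). A call has 1 to 20 rows; each row shifts and turns the commanded pose from where the row before left it; what a row does not reach is not made up. A row lasts 1/8 s, in which the tool goes at most 62.5 mm and 10.7 degrees, less where a joint would pass 70% of its speed; a pose out of reach is approached as far as the arm can. A call with a number of a shift or a turn outside -1 to 1 is refused whole. A call with a gripper value outside its range is refused whole. The fingers move at their own pace and stop on an object; the grip force is fixed at half the most. Time passes only in rows, so rows that do not move let the fingers close. It gives the time, the measured TCP pose, the force, the opening and the grip force at its end, in the units of the state.
- arm.read_state(): the state, without advancing time (a new reading comes with each control period).
- vision.get_image(name): name is "scene" or "top"; returns a dict with "image" (384x512x3 uint8, red, green, blue), "z_map" (384x512 float32, mm along the optical axis (not along the pixel's ray), 0 where there is no reading), "K" (3x3 intrinsics, pixels), "world_to_cam" (4x4, takes a point from world to camera coordinates). Camera axes: x right, y down, z forward; pixel columns grow to the right and rows downward; lengths in mm; the calibration is good to about 2 mm. A picture is of the moment at which its call begins.
- arm.job_done(): hands the job in; it is judged then, once.
The state is a dict: "clock": time; "joints": joint angles; "joint_vel": joint speeds; "joint_efforts": joint torques, N m; "position": TCP position; "ee_rot": TCP orientation; "contact_force": force on the tool from outside, world axes, zero at the start; "wrist_torque": the same for the moment, N m; "gripper_width": finger opening in mm; "grasp_force": force on a finger pad.
Only numpy, scipy, OpenCV 4.12 (cv2) and the standard library are available. Lean on these libraries where they do the work, as an engineer would, in place of code of your own. Each camera call takes 0.05 s, during which the arm holds its last target. There are 200 camera calls.

## Working session

There is one attempt and no reset: what is moved stays moved. The work goes in short steps, Python scripts to look and compute and a tool call to move; the robot and the scene stay as the last step left them, time stands still between calls to the robot, and variables do not carry over. Pictures are saved under pics/ and viewed, at most 10 in all, crops included, and the job is handed in when it is done.

Besides the shell and the picture viewer there is one more tool, called after "Call:" in YAML: its name, and indented under it one key for each argument. servo_tool: Moves the arm, as the interface text tells. Its arguments: {"type":"object","properties":{"plan":{"type":"array"}},"required":["plan"]}

```bash
mkdir -p pics
python3 - <<'E'
from bench import arm, vision
import cv2,numpy as np
for n in("scene","top"):
    d=vision.get_image(n); np.savez(n+".npz",**d)
    cv2.imwrite(f"pics/{n}0.png",cv2.cvtColor(d["image"],cv2.COLOR_RGB2BGR)); print(n,d["K"].round(1).tolist(),d["world_to_cam"].round(3).tolist())
print(arm.read_state())
E
```

```text
scene [[427.9, 0.0, 252.0], [0.0, 427.9, 187.1], [0.0, 0.0, 1.0]] [[0.869, -0.494, 0.026, -483.389], [-0.227, -0.445, -0.867, 188.629], [0.439, 0.747, -0.498, 628.781], [0.0, 0.0, 0.0, 1.0]]
top [[362.4, 0.0, 252.7], [0.0, 362.4, 194.9], [0.0, 0.0, 1.0]] [[-0.003, -1.0, 0.004, -4.597], [-0.986, 0.003, -0.166, 575.18], [0.166, -0.005, -0.986, 795.184], [0.0, 0.0, 0.0, 1.0]]
{'clock': 0.1, 'joints': array([ 1.51062066e+00,  3.85481711e-01,  6.74369318e-03, -4.42542069e-04,
       -1.19400457e+00, -2.58626738e-01]), 'joint_vel': array([-1.19414794e-04, -2.53251704e-03,  2.52081281e-03,  8.42104151e-04,
        9.39154091e-04, -7.99564885e-05]), 'joint_efforts': array([-4.84399134e-04, -3.93317986e+01,  1.88930690e+01,  4.19799283e+00,
       -2.56746142e-03,  4.56209619e-06]), 'position': array([195.69506598, 593.01224682, 230.32126216]), 'ee_rot': array([ 9.87309060e-01, -1.58807529e-01, -1.08256751e-04,  9.88718939e-04]), 'contact_force': array([ 0.35944385, -0.15861654,  0.15315629]), 'wrist_torque': array([ 0.0519876 , -0.00035182,  0.04982067]), 'grasp_force': 0.0, 'gripper_width': 85.46890428086989}
```

View pics/scene0.png

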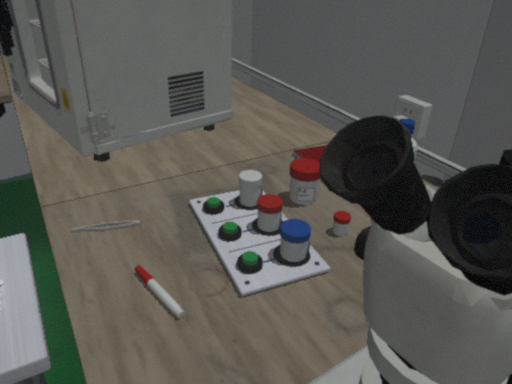

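View pics/top0.png

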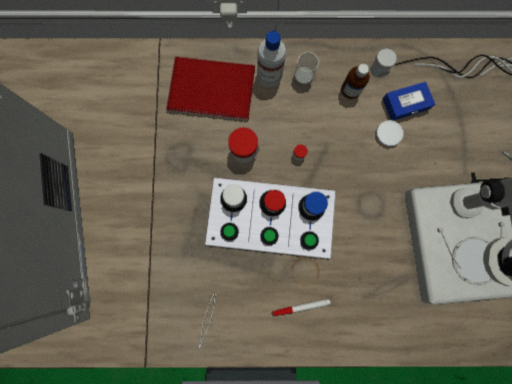

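The top view shows three possible red lids: the rail's middle jar at (273,202), a big jar at (243,142) off the rail, and a tiny one at (300,151) off the rail. I choose (273,202), which is the middle size and stands on a pad. Its key is the one at (270,236). Next I'll measure these, check the choice in a crop, and look for obstacles on the path.

```bash
cat > h.py <<'E'
import numpy as np,cv2
def cast(d,uv,h):
    T=d["world_to_cam"]; R=T[:3,:3]; c=-R.T@T[:3,3]
    r=R.T@np.linalg.inv(d["K"])@np.array([uv[0],uv[1],1.])
    return c+r*(h-c[2])/r[2]
def blobs(d,col,roi,amin=15):
    h=cv2.cvtColor(d["image"],cv2.COLOR_RGB2HSV).astype(int); H,S,V=h[...,0],h[...,1],h[...,2]
    m={"red":((H<8)|(H>172))&(S>150)&(V>90),"green":(H>45)&(H<80)&(S>120)&(V>60),"blue":(H>105)&(H<130)&(S>130)&(V>60)}[col].astype(np.uint8)
    k=np.zeros_like(m); x0,y0,x1,y1=roi; k[y0:y1,x0:x1]=m[y0:y1,x0:x1]
    n,l,s,c=cv2.connectedComponentsWithStats(k)
    return [(c[i],s[i]) for i in range(1,n) if s[i,4]>=amin]
def cloud(d):
    z=d["z_map"]; v,u=np.indices(z.shape); K=d["K"]; T=d["world_to_cam"]
    P=np.stack([(u-K[0,2])*z/K[0,0],(v-K[1,2])*z/K[1,1],z],-1)
    return (P-T[:3,3])@T[:3,:3]
E
python3 - <<'E'
from h import *
D={n:dict(np.load(n+".npz")) for n in("scene","top")}
for n,roi in(("top",(200,120,340,260)),("scene",(180,150,360,290))):
    d=D[n];P=cloud(d)
    for col,h in(("green",34),("red",72),("blue",72)):
        for c,s in blobs(d,col,roi): 
            p=P[int(round(c[1])),int(round(c[0]))]
            print(n,col,c.round(1),s.tolist(),"cast",cast(d,c,h).round(1),"depth",p.round(1))
P=cloud(D["top"]); 
tall=P[...,2]>40
for v,u in [(100,20),(140,60),(250,70),(300,70),(320,60),(280,40),(90,5),(320,85),(130,72),(345,10)]: print("cab",(u,v),P[v,u].round(0))
m=(P[...,1]>150)&(P[...,2]>40)&(D["top"]["z_map"]>0); Q=P[m]; print("cab min",Q.min(0).round(),Q.max(0).round(), "front ymin by x",[(x,Q[(abs(Q[:,0]-x)<15)][:,1].min().round()) for x in range(200,900,60) if (abs(Q[:,0]-x)<15).any()])
m=(P[...,0]>400)&(P[...,0]<700)&(abs(P[...,1])<180)&(P[...,2]>60)
print("tallest near rail",P[m][:,2].max())
a=D["scene"]["image"][150:300,180:360]; b=D["top"]["image"][120:270,190:370]
cv2.imwrite("pics/crop.png",cv2.cvtColor(cv2.resize(np.hstack([a,b]),None,fx=2.2,fy=2.2,interpolation=2),cv2.COLOR_RGB2BGR))
E
```

```text
top green [228.8 230.6] [223, 225, 12, 12, 112] cast [493.5  49.6  34. ] depth [492.4  48.9  35.6]
top green [269.4 235.2] [264, 230, 12, 12, 113] cast [482.4 -44.7  34. ] depth [482.9 -43.8  35.5]
top green [309.9 239.6] [305, 234, 11, 12, 112] cast [ 472.1 -138.7   34. ] depth [ 471.2 -139.2   32. ]
top red [242.7 141.3] [228, 128, 30, 28, 662] cast [697.   16.6  72. ] depth [694.4  15.6  82.5]
top red [300.3 150.7] [294, 145, 14, 13, 138] cast [ 674.3 -116.4   72. ] depth [ 683.2 -120.3   39.3]
top red [274.3 199.9] [264, 190, 21, 21, 327] cast [559.5 -54.8  72. ] depth [559.5 -54.3  70.9]
top blue [315.6 202.8] [305, 192, 22, 23, 400] cast [ 552.6 -147.8   72. ] depth [ 552.5 -149.    70.4]
scene green [213.3 201.9] [207, 198, 13, 9, 93] cast [489.3  41.3  34. ] depth [489.2  42.5  33.2]
scene green [229.9 227.3] [223, 222, 15, 12, 121] cast [478.9 -51.9  34. ] depth [480.2 -49.9  32.9]
scene green [249.8 257.7] [242, 252, 16, 13, 152] cast [ 468.6 -144.7   34. ] depth [ 469.  -144.9   33.4]
scene red [307.5 161.5] [291, 150, 32, 24, 532] cast [718.9  43.3  72. ] depth [706.9  26
[... 231 characters left out ...]
30.3] [280, 219, 30, 24, 552] cast [ 547.1 -157.7   72. ] depth [ 548.8 -155.4   70.6]
cab (20, 100) [724. 428. 240.]
cab (60, 140) [691. 423. 102.]
cab (70, 250) [449. 380. 105.]
cab (70, 300) [350. 357. 136.]
cab (60, 320) [317. 358. 165.]
cab (40, 280) [395. 370. 223.]
cab (5, 90) [723. 427. 283.]
cab (85, 320) [290. 383.   1.]
cab (72, 130) [752. 451.  -2.]
cab (10, 345) [307. 355. 313.]
cab min [300. 150.  40.] [1054.  635.  337.] front ymin by x [(320, np.float64(343.0)), (380, np.float64(354.0)), (440, np.float64(372.0)), (500, np.float64(384.0)), (560, np.float64(392.0)), (620, np.float64(402.0)), (680, np.float64(416.0)), (740, np.float64(427.0))]
tallest near rail 879.5080366880414
```

View pics/crop.png

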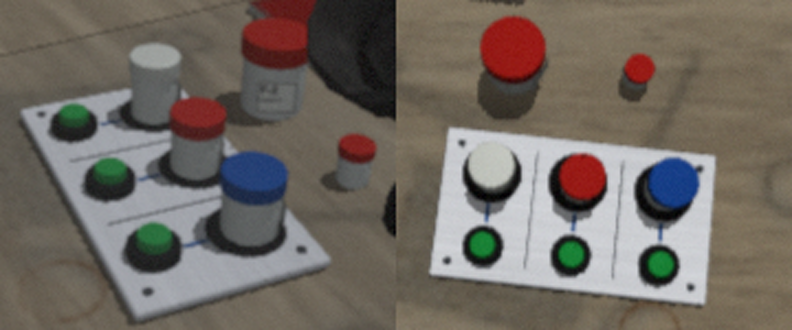

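The crop confirms the choice: the middle-sized red jar stands on the middle pad, and a blue line joins it to the middle key. The cabinet lies close to the arm's starting sweep, so I'll check the space along the path before moving.

Run:
```python
from h import *
np.set_printoptions(linewidth=200)
for n in("scene","top"):
    d=dict(np.load(n+".npz")); P=cloud(d); Q=P[d["z_map"]>0]
    print(n,"cols x from 0 step 50; cell=max z")
    for y in range(700,-250,-50):
        r=[]
        for x in range(0,750,50):
            m=(Q[:,0]>=x)&(Q[:,0]<x+50)&(Q[:,1]>=y)&(Q[:,1]<y+50)
            r.append(int(Q[m][:,2].max()) if m.any() else -999)
        print(y,r)
```

```text
scene cols x from 0 step 50; cell=max z
700 [-999, -740, -739, 0, 343, 342, -999, -999, -999, -999, -999, -999, -999, -999, -999]
650 [-999, -741, -740, 0, 344, 143, -999, -999, -999, -999, -999, -999, -999, -999, -999]
600 [-999, -744, -739, 284, 349, 137, -999, -999, -999, -999, -999, -999, -999, -999, -999]
550 [-999, -742, -737, 306, 360, 137, -999, -999, -999, -999, -999, -999, -999, -999, -999]
500 [-999, -738, -738, 304, 1, 137, -999, -999, -999, -999, -999, -999, -999, -999, 0]
450 [-999, -738, -740, 0, 1, 369, 0, -999, 0, 0, 0, 0, 0, 19, 0]
400 [-999, -742, -739, 0, 1, 374, 14, 16, 0, 1, 334, 366, 364, 361, 358]
350 [-999, -999, -741, 0, 1, 379, 379, 376, 374, 371, 369, 366, 176, 0, 0]
300 [-999, -999, -999, 0, 1, 125, 374, 1, 1, 0, 1, 1, 1, 1, 0]
250 [-999, -999, -999, 1, 1, 1, 1, 1, 0, 0, 1, 0, 2, 1, 0]
200 [-999, -999, -999, 0, 1, 1, 1, 0, 1, 1, 1, 1, 0, 1, 1]
150 [-999, -999, 0, 1, 1, 1, 0, 1, 0, 1, 0, 0, 1, 0, 1]
100 [-999, -999, 1, 1, 8, 8, 6, 1, 1, 11, 10, 0, 0, 0, 1]
50 [-999, -999, 2, 1, 1, 8, 8, 1, 1, 34, 33, 79, 11, 0, 0]
0 [-999, -2, 2, 1, 1, 2, 1, 1, 2, 34, 77, 
[... 964 characters left out ...]
2, 316, 311, 4, 4, 4]
300 [-999, -999, -999, 5, 4, 4, 147, 4, 4, 5, 4, 4, 5, 4, 3]
250 [-999, -999, -999, 3, 5, 4, 6, 4, 3, 3, 4, 4, 4, 3, 4]
200 [-999, -999, -999, 5, 4, 4, 4, 4, 4, 4, 3, 4, 3, 3, 3]
150 [-642, -999, -7, 4, 4, 5, 4, 5, 5, 4, 4, 4, 4, 5, 4]
100 [-999, -999, -6, 2, 10, 10, 9, 3, 4, 15, 13, 6, 4, 4, 4]
50 [-999, -999, -6, 3, 5, 11, 11, 8, 4, 37, 35, 82, 17, 80, 81]
0 [-999, -999, -4, 3, 5, 4, 4, 5, 4, 37, 78, 81, 15, 86, 88]
-50 [-999, -999, -4, 4, 3, 4, 4, 4, 13, 37, 73, 74, 15, 85, 86]
-100 [-999, -999, -3, 3, 4, 4, 20, 3, 15, 36, 75, 74, 13, 3, 4]
-150 [-999, -999, -2, 3, 3, 4, 18, 5, 15, 37, 74, 76, 13, 42, 41]
-200 [-640, -999, -3, 3, 4, 3, 17, 4, 14, 34, 75, 77, 4, 3, 5]
```

Call:
servo_tool:
  plan:
    - [0, 0, 0, 0, 0, 0, 0]
    - [-0.01, -0.1, 0, 0, 0, 0, 0]
    - [-0.01, -0.15, 0, 0, 0, 0, 0]
    - [-0.01, -0.15, 0, 0, 0, 0, 0]
    - [0, -0.15, 0, 0, 0, 0, 0]
    - [0, -0.15, 0, 0, 0, 0, 0]
    - [0, -0.15, 0, 0, 0, 0, 0]
    - [0, -0.08, 0, 0, 0, 0, 0]
    - [0, 0, 0, 0, 0, 0, 0]

```text
clock: 1.23
position: [186.8, 313.1, 231.6]
ee_rot: [0.987, -0.159, -0.0, -0.001]
contact_force: [0.1, 0.3, 0.3]
gripper_width: -0.2
grasp_force: 0.0
```

Call:
servo_tool:
  plan:
    - [0.1, -0.1, 0, 0, 0, 0, 0]
    - [0.1, -0.1, 0, 0, 0, 0, 0]
    - [0.1, -0.1, 0, 0, 0, 0, 0]
    - [0.08, -0.12, 0, 0, 0, 0.02, 0]
    - [0.08, -0.12, 0, 0, 0, 0.02, 0]
    - [0.08, -0.12, 0, 0, 0, 0.02, 0]
    - [0.08, -0.12, 0, 0, 0, 0.02, 0]
    - [0.08, -0.1, 0, 0, 0, 0.02, 0]
    - [0.13, -0.1, 0, 0, 0, 0, 0]
    - [0.13, -0.1, 0, 0, 0, 0, 0]
    - [0.13, -0.1, 0, 0, 0, 0, 0]
    - [0.13, -0.05, 0, 0, 0, 0, 0]
    - [0, 0, 0, 0, 0, 0, 0]
    - [0, 0, 0, 0, 0, 0, 0]

```text
clock: 2.98
position: [552.8, -54.3, 230.5]
ee_rot: [0.998, -0.059, -0.001, 0.0]
contact_force: [0.0, -0.1, -1.1]
gripper_width: -0.3
grasp_force: 0.0
```

Call:
servo_tool:
  plan:
    - [0.02, -0.01, -0.12, 0, 0, 0, 0]
    - [0, 0, -0.12, 0, 0, 0, 0]
    - [0, 0, -0.12, 0, 0, 0, 0]
    - [0, 0, -0.09, 0, 0, 0, 0]
    - [0, 0, 0, 0, 0, 0, 0]
    - [0, 0, 0, 0, 0, 0, 0]

```text
clock: 3.72
position: [559.6, -57.0, 97.9]
ee_rot: [0.998, -0.059, 0.001, -0.0]
contact_force: [0.5, 0.1, -0.7]
gripper_width: -0.0
grasp_force: 0.0
```

Run:
```python
from bench import arm, vision
from h import *
im=[]
s=arm.read_state();print(s["position"],s["contact_force"])
for n,c in(("scene",(270,200)),("top",(274,200))):
    d=vision.get_image(n); K,T=d["K"],d["world_to_cam"]; q=K@(T[:3,:3]@s["position"]+T[:3,3]); print(n,"tcp px",(q/q[2])[:2].round(1))
    x,y=c; im.append(d["image"][y-75:y+75,x-88:x+88])
cv2.imwrite("pics/near.png",cv2.cvtColor(cv2.resize(np.hstack(im),None,fx=2.2,fy=2.2,interpolation=2),cv2.COLOR_RGB2BGR))
```

```text
[559.60427828 -56.99082523  97.86152418] [ 0.48747133  0.1084941  -0.65953429]
scene tcp px [270.4 188.3]
top tcp px [276.  198.1]
```

View pics/near.png

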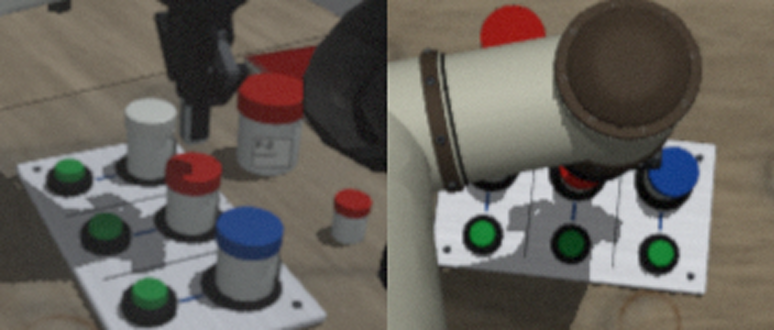

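Scene picture: the shut fingertips at crop (195,138) hang over the red lid at about (194,162). Their position matches the projected TCP. I'll lower gently.

Call:
servo_tool:
  plan:
    - [0, 0, -0.04, 0, 0, 0, 0]
    - [0, 0, -0.02, 0, 0, 0, 0]
    - [0, 0, 0, 0, 0, 0, 0]
    - [0, 0, 0, 0, 0, 0, 0]

```text
clock: 4.32
position: [559.0, -57.6, 78.3]
ee_rot: [0.998, -0.059, -0.0, 0.0]
contact_force: [-0.2, -0.5, -0.2]
gripper_width: -0.0
grasp_force: 0.0
```

Call:
servo_tool:
  plan:
    - [0, 0, -0.005, 0, 0, 0, 0]
    - [0, 0, -0.005, 0, 0, 0, 0]
    - [0, 0, -0.005, 0, 0, 0, 0]
    - [0, 0, 0, 0, 0, 0, 0]
    - [0, 0, 0, 0, 0, 0, 0]

```text
clock: 4.95
position: [558.9, -57.5, 73.8]
ee_rot: [0.998, -0.059, 0.0, 0.0]
contact_force: [-0.9, -0.5, 0.1]
gripper_width: 0.2
grasp_force: 0.0
```

Call:
servo_tool:
  plan:
    - [0, 0, -0.004, 0, 0, 0, 0]
    - [0, 0, 0, 0, 0, 0, 0]

```text
clock: 5.2
position: [558.8, -57.5, 72.5]
ee_rot: [0.998, -0.059, -0.0, 0.0]
contact_force: [0.4, 0.0, -1.4]
gripper_width: 0.1
grasp_force: 0.0
```

Call:
servo_tool:
  plan:
    - [0, 0, -0.003, 0, 0, 0, 0]
    - [0, 0, 0, 0, 0, 0, 0]

```text
clock: 5.45
position: [559.0, -57.5, 72.1]
ee_rot: [0.998, -0.059, 0.0, 0.0]
contact_force: [-0.7, -0.2, 2.7]
gripper_width: -0.1
grasp_force: 1.6
```

Call:
servo_tool:
  plan:
    - [0, 0, -0.001, 0, 0, 0, 0]
    - [0, 0, 0, 0, 0, 0, 0]

```text
clock: 5.7
position: [559.1, -57.5, 72.1]
ee_rot: [0.998, -0.059, 0.0, 0.0]
contact_force: [-1.5, -0.1, 5.4]
gripper_width: 0.2
grasp_force: 2.7
```

The lid is touched: 5 N, with z stopped at 72.1. Next I'll go straight up and across to the key.

Call:
servo_tool:
  plan:
    - [0, 0, 0.01, 0, 0, 0, 0]
    - [0, 0, 0.07, 0, 0, 0, 0]
    - [0, 0, 0.07, 0, 0, 0, 0]
    - [-0.13, 0.015, 0, 0, 0, 0, 0]
    - [-0.13, 0.015, 0, 0, 0, 0, 0]
    - [0, 0, 0, 0, 0, 0, 0]
    - [0, 0, -0.1, 0, 0, 0, 0]
    - [0, 0, -0.1, 0, 0, 0, 0]
    - [0, 0, 0, 0, 0, 0, 0]
    - [0, 0, 0, 0, 0, 0, 0]

```text
clock: 6.95
position: [482.1, -48.4, 57.1]
ee_rot: [0.998, -0.059, 0.001, -0.0]
contact_force: [0.2, 0.9, 1.5]
gripper_width: -0.1
grasp_force: 0.0
```

Run:
```python
from bench import arm, vision
from h import *
im=[]
s=arm.read_state();print(s["position"],s["contact_force"])
for n,c in(("scene",(250,220)),("top",(274,210))):
    d=vision.get_image(n); K,T=d["K"],d["world_to_cam"]; q=K@(T[:3,:3]@s["position"]+T[:3,3]); print(n,"tcp px",(q/q[2])[:2].round(1))
    print([ (b[0].round(1),b[1][4]) for b in blobs(d,"red",(180,150,360,290))])
    x,y=c; im.append(d["image"][y-75:y+75,x-88:x+88])
cv2.imwrite("pics/key.png",cv2.cvtColor(cv2.resize(np.hstack(im),None,fx=2.2,fy=2.2,interpolation=2),cv2.COLOR_RGB2BGR))
```

```text
[482.07993011 -48.42280826  57.11147461] [0.2185304  0.93026491 1.53025862]
scene tcp px [230.5 215.4]
[(array([307.5, 161.7]), np.int32(567)), (array([270.1, 201.4]), np.int32(280)), (array([342.2, 215.8]), np.int32(122))]
top tcp px [271.5 234.8]
[(array([242.8, 152. ]), np.int32(102)), (array([300.5, 152.9]), np.int32(88)), (array([269.2, 192.8]), np.int32(24))]
```

View pics/key.png

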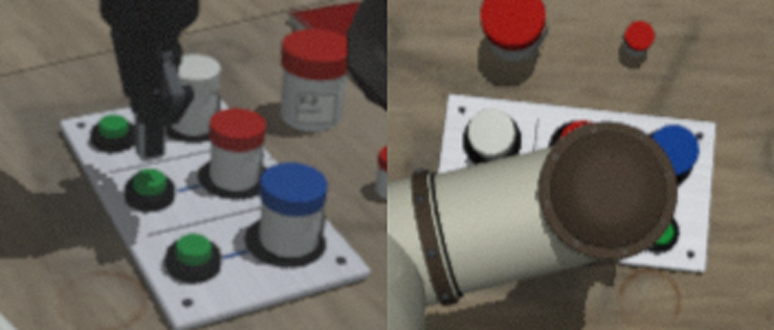

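The fingertip, at scene crop (150,155), is centred over the middle key at (150,185). The red lid hasn't moved, at (270,201). I'll descend onto the key.

Call:
servo_tool:
  plan:
    - [0, 0, -0.04, 0, 0, 0, 0]
    - [0, 0, -0.02, 0, 0, 0, 0]
    - [0, 0, -0.01, 0, 0, 0, 0]
    - [0, 0, -0.01, 0, 0, 0, 0]
    - [0, 0, 0, 0, 0, 0, 0]
    - [0, 0, 0, 0, 0, 0, 0]

```text
clock: 7.8
position: [480.7, -48.6, 32.6]
ee_rot: [0.998, -0.059, -0.0, 0.0]
contact_force: [-0.7, 0.9, 3.0]
gripper_width: -0.1
grasp_force: 1.1
```

Call:
servo_tool:
  plan:
    - [0, 0, -0.007, 0, 0, 0, 0]
    - [0, 0, -0.007, 0, 0, 0, 0]
    - [0, 0, -0.003, 0, 0, 0, 0]
    - [0, 0, 0, 0, 0, 0, 0]
    - [0, 0, 0, 0, 0, 0, 0]

```text
clock: 8.43
position: [480.8, -48.6, 28.0]
ee_rot: [0.998, -0.059, -0.0, 0.0]
contact_force: [-3.3, 0.9, 8.7]
gripper_width: 0.0
grasp_force: 4.8
```

Call:
servo_tool:
  plan:
    - [0, 0, -0.004, 0, 0, 0, 0]
    - [0, 0, 0, 0, 0, 0, 0]
    - [0, 0, 0, 0, 0, 0, 0]

```text
clock: 8.8
position: [480.8, -48.6, 27.8]
ee_rot: [0.998, -0.059, 0.0, 0.0]
contact_force: [-5.2, 0.7, 17.5]
gripper_width: -0.3
grasp_force: 9.1
```

The key has bottomed out: z is stopped at 27.8 and the force rose to 17.5 N. Now I'll release it and withdraw.

Call:
servo_tool:
  plan:
    - [0, 0, 0.02, 0, 0, 0, 0]
    - [0, 0, 0.03, 0, 0, 0, 0]
    - [0, 0, 0.1, 0, 0, 0, 0]
    - [0, 0, 0.12, 0, 0, 0, 0]
    - [0, 0, 0.12, 0, 0, 0, 0]
    - [-0.1, 0.05, 0.12, 0, 0, 0, 0]
    - [-0.1, 0.05, 0.1, 0, 0, 0, 0]
    - [0, 0, 0, 0, 0, 0, 0]
    - [0, 0, 0, 0, 0, 0, 0]
    - [0, 0, 0, 0, 0, 0, 0]

```text
clock: 10.05
position: [420.9, -18.7, 208.0]
ee_rot: [0.998, -0.06, -0.001, 0.0]
contact_force: [0.6, 0.1, -0.4]
gripper_width: -0.1
grasp_force: 0.0
```

Run:
```python
from bench import arm, vision
from h import *
s=arm.read_state();print(s["position"],s["contact_force"])
d=vision.get_image("scene");P=cloud(d)
for col in("red","blue","green"):
    for c,q in blobs(d,col,(180,150,360,290)): print(col,c.round(1),P[int(round(c[1])),int(round(c[0]))].round(1))
cv2.imwrite("pics/end.png",cv2.cvtColor(d["image"],cv2.COLOR_RGB2BGR))
```

```text
[420.93445339 -18.73157424 208.02856008] [ 0.55563732  0.13917071 -0.36018769]
red [307.4 161.5] [704.1  26.3  81.8]
red [269.9 201.1] [560.3 -56.8  70.2]
red [342.1 215.8] [ 682.4 -123.6   38.7]
blue [295.  230.3] [ 548.4 -155.8   70.9]
green [213.2 201.9] [489.5  43.3  32.7]
green [229.8 227.2] [480.2 -50.1  33. ]
green [249.7 257.7] [ 468.7 -145.4   33.9]
```

View pics/end.png

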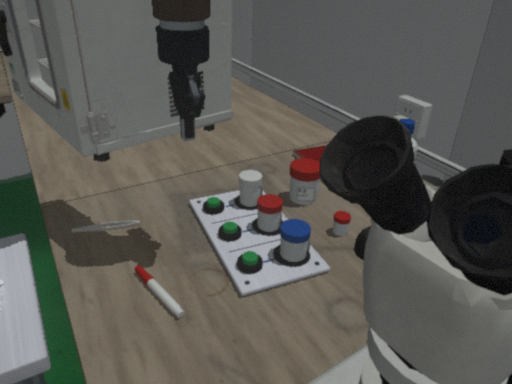

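The final view shows all the jars where they were, with the red lid at (270,201). The middle key at (230,227) is up again and the gripper is clear.

```bash
python3 -c "
from bench import arm
print(arm.job_done())"
```

```text
the job is handed in; nothing more can be done
None
```

I touched the lid of the middle-sized red jar at about 5 N, then pressed its middle key to the stop at up to 17.5 N; the key came back up, the arm withdrew, all three jars stand where they were, and the job was handed in at about 10 s.

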